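# Put the cleaned jig studs away in their drawer

### The arm

A 7-joint arm with a two-finger parallel gripper is mounted at the origin on the work surface. World frame = base frame: x ahead of the robot, y to its left, z up, the work surface at z = 0. Lengths are in mm, angles in rad, forces in N, time in s.
With the tool pointing down it reaches from about 425 to 1025 mm from the base axis. Payload 9.4 kg.
Tool frame: the origin (TCP) lies at the very end of the fingers, on their centre line; the grasp point (between the pads) lies 19 mm behind it; z points along the fingers, y is the line along which they close (so a half turn about z gives the same grasp; the last joint's range is limited). The gripper opens to 85 mm and grips with 20 to 120 N. Pads are 22 mm wide; open, the fingers measure 114 mm over their backs; the gripper's body (76 mm by 85 mm) begins 54 mm behind the grasp point. The pads swing forward as they close: fully open they stand 13 mm farther back than shut.
Start: joints at [-0.077, 0.599, -0.003, 1.599, 0.002, 0.943, -0.08], TCP at [724.999, -0.007, 231.275] pointing down, gripper open.
Joint ranges: [-2.57, 2.57], [-0.35, 1.97], [-1.29, 1.29], [0.11, 2.56], [-1.05, 4.19], [0.11, 1.86], [-2.63, 2.63]. Speed limits (rad/s): [2.22, 2.22, 3.01, 3.01, 3.14, 3.14, 3.14].

### API

Orientations are given as a unit quaternion [w, x, y, z].
In Python, from rig import * gives the robot as it stands.
- The arm moves only by the shell command python3 -m crank 'ROWS' [FORCE]. ROWS is JSON, a list of rows, each a list of 7 numbers: the shift along the world's x, y, z in mm, then the turn, a rotation vector about the world's x, y, z in degrees, then the opening, from -1 (shut) to 1 (fully open). A call has 1 to 20 rows; each row is the pose to reach, as a shift and turn from the pose commanded when the call began; what a row does not reach only later rows make up. A row lasts 1/12 s, in which the tool goes at most 41.7 mm and 7.16 degrees, less where a joint would pass 70% of its speed; a pose out of reach is approached as far as the arm can. A call with a gripper value outside its range is refused whole. The fingers move at their own pace and stop on an object; FORCE is the grip in N (left out, the last holds). Time passes only in rows, so rows that repeat a pose let the fingers close. It gives the time, the measured TCP pose, the force, the opening and the grip force at its end, in the units of the state.
- observe(): the state, without advancing time (a new reading comes with each control period).
- capture(name): name is "scene" or "side" or "wrist"; returns the picture (480x640x3 uint8, red, green, blue); there is no depth.
- get_calibration(name): a dict with "mtx" (3x3 intrinsics, pixels), "R" (3x3) and "t" (3): a world point X has camera coordinates R X + t; the wrist camera has in their place "hand_eye" (4x4, takes a point from camera to tool coordinates, whose origin is the TCP and whose axes are the flange's). Camera axes: x right, y down, z forward; pixel columns grow to the right and rows downward; lengths in mm; the calibration is good to about 2 mm. The wrist camera is an equidistant fisheye: a pixel r from the principal point sees the ray r / f radians off the axis. A picture is of the moment at which its call begins: read the wrist's pose just before it. get_calibration takes no time and is no camera call.
- sign_off(): hands the job in; it is judged then, once.
Trained networks look in the newest picture that a camera, given by its name, has taken for a name from the list of things; names that differ only in an ending like _2 or _b are one class to them, and where a whole thing is asked for, a point or a joint stands for the part that bears it (a point fixed in the world has none). Each returns a list of dicts, best first, with "conf" (0 to 1); they miss things now and then, are a little off and sometimes report something else, mostly with a low value. They report only what shows in the picture. A call takes as long as a camera call. They do not tell look-alikes from the thing itself.
- outline_of(name, camera): "pixels" (480x640 bool, what is visible of it).
- place_of(name, camera): "at" ([x, y, z] in mm, in world coordinates, good to about 4 mm: a listed point, or the origin of a listed thing).
The state is a dict: "t": time; "qpos": joint angles; "joint_vel": joint speeds; "joint_efforts": joint torques, N m; "position": TCP position; "eef_rot": TCP orientation; "contact_force": force on the tool from outside, world axes, zero at the start; "ft_torque": the same for the moment, N m; "width": finger opening in mm; "gripper_force": force on a finger pad.
Only numpy, scipy, OpenCV 4.12 (cv2) and the standard library are available. Lean on these libraries where they do the work, as an engineer would, in place of code of your own. Each camera call takes 0.05 s, during which the arm holds its last target. There are 200 camera calls.

### The job

The brass jig studs in the steel dipper are clean: put them away in the wide drawer of the small-parts cabinet, which has been left ajar. Pull that drawer all the way out, tip every stud from the dipper into it, stand the dipper upright on the bench mat again, and then push the drawer fully home until its catch clicks and its front is flush with its neighbours. Leave everything else on the bench as it is.

Things in the scene. Friction and masses are not known exactly. Their poses are not given: they have to be found in the camera images.
- cabinet: white small-parts cabinet with grey drawers, fixed, 200 deep (x), 310 wide (y), 112 high; origin: middle of its underside. Its front plane, at x = -100 mm, faces the robot (-x). Upper row: the wide drawer, the only one that moves, centred at y = -69 mm, and two narrow ones on the +y side; four narrow ones below. A 4 mm top plate covers the bay.
- drawer (a joint): m the wide drawer is out, along the cabinet's -x: 0 home (front flush), 0.14 out at its stop. Starts ajar, 0.05 to 0.09. 1.2 N friction; stays where left. Sprung roller catch: pushed in, the drawer meets it at 0.012, needs up to about 8 N to pass its crest at 0.005, then is drawn on to 0 and held; let go before the crest it springs back to 0.013.
- drawer_front (a point): middle of the top edge of the wide drawer's front panel, mid-thickness; axes as the cabinet's. Panel 8 mm thick (x), 160 wide, 46 high below this point, smooth save for a 10 mm lip along its lowest 5 mm. Behind it the drawer is open above; the cabinet's front edge, 7 mm higher than this point, is (drawer opening - 4 mm) behind it.
- drawer_in (a point): centre of the wide drawer's inner floor; axes as the cabinet's. Inside 174 long (x), 151 wide (y), walls 37 high above the floor, front panel 42 high above the floor. With the drawer right out its inside reaches 132 mm out of the cabinet.
- mat: flat blue bench mat, fixed, 320 (x) by 400 (y), 3 thick; origin: middle of its underside, top at z = 3 mm.
- dipper: polished steel dipper: open flaring cup 58 high, 60 across the foot, 88 across the mouth, 3 mm wall, 4 mm floor, with one straight round tube handle along its +x. Origin: middle of the cup's underside; z up through the mouth. About 0.15 kg plus studs. Smooth inside: studs slide out once it is tipped some 100 to 110 degrees.
- dipper_grip (a point): on the axis of the dipper's handle, where it is best gripped, 112 mm from the cup's axis and 50 mm above its underside. The handle is a 16 mm round bar along the dipper's x axis, from the cup wall to 158 mm from the cup's axis; it may be gripped at any angle about its axis.
- dipper_mouth (a point): centre of the dipper's mouth, 58 mm above its underside, on the cup's axis.
- stud0: brass jig stud, one of five alike in the dipper: round collar 16 across and 6 high with a 10 mm post on it, 18 high in all, 18 g; origin: middle of the collar's underside.
- stud1: brass jig stud, one of five alike in the dipper: round collar 16 across and 6 high with a 10 mm post on it, 18 high in all, 18 g; origin: middle of the collar's underside.
- stud2: brass jig stud, one of five alike in the dipper: round collar 16 across and 6 high with a 10 mm post on it, 18 high in all, 18 g; origin: middle of the collar's underside.
- stud3: brass jig stud, one of five alike in the dipper: round collar 16 across and 6 high with a 10 mm post on it, 18 high in all, 18 g; origin: middle of the collar's underside.
- stud4: brass jig stud, one of five alike in the dipper: round collar 16 across and 6 high with a 10 mm post on it, 18 high in all, 18 g; origin: middle of the collar's underside.
- phone: opened-up phone lying on the mat, 71 x 147 x 8; origin: middle of its underside. Leave alone.
- tweezers: steel tweezers lying on the mat, 135 long (x), 16 wide, 10 high. Leave alone.
- screwdriver: thin precision screwdriver lying on the mat, 150 long (x), 13 across. Leave alone.
- tape: roll of tape lying flat, 72 across, 18 high. Leave alone.
- flux_jar: small round jar, 44 across, 40 high. Leave alone.
- spray_bottle: white plastic bottle, 56 across, 150 high. Leave alone.
- brush: antistatic brush lying on the bench, 145 long (x), 14 high. Leave alone.
Things that resemble listed ones, but are neither listed nor needed, are in the scene too. Leave any orange look-alike of the dipper alone.

How it is judged (in metres and radians):
On the way, in this order (a step that is already met when the one before it is completed fails the run):
1. the wide drawer is pulled all the way out (value of joint drawer above 0.128 m), for 0.2 s.
2. the dipper is tipped well over (angle between dipper's own z axis and vertical above 1.2 rad), for 0.1 s.
3. all five studs lie in the drawer (x of stud0 in the frame of drawer_in between -0.089 and 0.089 m and y of stud0 in the frame of drawer_in between -0.077 and 0.077 m and z of stud0 in the frame of drawer_in between -0.006 and 0.036 m and x of stud1 in the frame of drawer_in between -0.089 and 0.089 m and y of stud1 in the frame of drawer_in between -0.077 and 0.077 m and z of stud1 in the frame of drawer_in between -0.006 and 0.036 m and x of stud2 in the frame of drawer_in between -0.089 and 0.089 m and y of stud2 in the frame of drawer_in between -0.077 and 0.077 m and z of stud2 in the frame of drawer_in between -0.006 and 0.036 m and x of stud3 in the frame of drawer_in between -0.089 and 0.089 m and y of stud3 in the frame of drawer_in between -0.077 and 0.077 m and z of stud3 in the frame of drawer_in between -0.006 and 0.036 m and x of stud4 in the frame of drawer_in between -0.089 and 0.089 m and y of stud4 in the frame of drawer_in between -0.077 and 0.077 m and z of stud4 in the frame of drawer_in between -0.006 and 0.036 m), for 0.2 s.
4. the dipper stands upright on the mat, let go (angle between dipper's own z axis and vertical below 0.1 rad and height (world z) of dipper below 0.008 m and x of dipper in the frame of mat between -0.145 and 0.145 m and y of dipper in the frame of mat between -0.185 and 0.185 m and contact force between the fingers and dipper below 0.3 N and linear speed of dipper below 0.02 m/s), for 0.2 s.
5. the drawer is pushed home past its catch (value of joint drawer below 0.003 m), for 0.2 s.
At the end, for the whole second after the job is handed in: The wide drawer is home past its catch (less than 3 mm out), all five studs lie inside it below its walls, and the empty dipper stands upright (within 0.1 rad), let go and at rest on the bench mat, the middle of its foot at least 15 mm inside the mat's edges (all of step 3 and all of step 4 and value of joint drawer below 0.003 m); the robot touches nothing.
It fails at once if something else on the bench (phone, tweezers, screwdriver, tape, jar, bottle or brush) is moved more than 40 mm (distance of any of phone, tweezers, screwdriver, tape, flux_jar, spray_bottle, brush from where it was at the start of the episode above 0.04 m).
It also fails if it takes over 72 s, if anything falls off the work surface, if the arm or the gripper's body presses on something with over 40 N, if the wrist force passes 120 N, or if a joint passes its speed limit or range.

## Working session

There is one attempt and no reset: what is moved stays moved. The work goes in short steps, Python scripts to look and compute and a shell command to move; the robot and the scene stay as the last step left them, time stands still between calls to the robot, and variables do not carry over. Pictures are saved under pics/ and viewed, at most 10 in all, crops included, and the job is handed in when it is done.

```bash
mkdir -p pics
cat > h.py <<'E'
from rig import *
import numpy as np, cv2
def shot(c,n):
    im=capture(c); cv2.imwrite(f'pics/{n}.png',im[:,:,::-1]); return im
def proj(c,X):
    k=get_calibration(c); p=np.array(k['R'])@np.array(X)+np.array(k['t']).ravel(); q=np.array(k['mtx'])@p; return (q[:2]/q[2]).round(0)
def pl(n,c):
    for d in place_of(n,c): print(c,n,np.round(d['at'],0),round(d['conf'],2),proj(c,d['at']) if c!='wrist' else '')
E
python3 - <<'E'
from h import *
a=shot('scene','s0');b=shot('side','d0')
cv2.imwrite('pics/both.png',cv2.resize(np.hstack([a,b])[:,:,::-1],(800,300)))
for c in('scene','side'):
    for n in('cabinet','drawer_front','drawer_in','mat','dipper','dipper_grip','dipper_mouth','spray_bottle'): pl(n,c)
for n in('phone','tweezers','screwdriver','tape','flux_jar','brush','stud0'): pl(n,'scene')
E
```

```text
scene cabinet [721. 239.  -0.] 0.57 [323. 341.]
scene drawer_front [560. 167. 109.] 0.92 [357. 285.]
scene drawer_in [650. 167.  63.] 0.89 [332. 304.]
scene drawer_in [ 650. -292.    4.] 0.66 [271. 218.]
scene mat [ 510. -253.   -5.] 0.78 [309. 213.]
scene dipper [ 536. -176.    8.] 0.77 [312. 227.]
scene dipper [ 348. -657.   -5.] 0.42 [298. 137.]
scene dipper_grip [ 422. -177.   49.] 0.86 [339. 209.]
scene dipper_grip [343. 201.   5.] 0.74 [414. 282.]
scene dipper_grip [ 532. -173.   64.] 0.16 [313. 218.]
scene dipper_mouth [ 535. -174.   63.] 0.59 [313. 218.]
scene dipper_mouth [ 346. -654.   59.] 0.55 [298. 126.]
scene spray_bottle [480. 532.   0.] 0.72 [440. 383.]
scene spray_bottle [ 651. -290.    3.] 0.31 [271. 219.]
side cabinet [720. 240.  -3.] 0.58 [288. 228.]
side cabinet [ 653. -293.    1.] 0.37 [405. 299.]
side drawer_front [558. 166. 106.] 0.94 [263. 222.]
side drawer_front [477. 526.   6.] 0.57 [182. 223.]
side drawer_front [ 480. -427.    1.] 0.26 [411. 358.]
side drawer_in [649. 166.  64.] 0.82 [286. 224.]
side drawer_in [ 515. -251.   -0.] 0.71 [360. 316.]
side mat [ 512. -252.    1.] 0.72 [359. 316.]
side dipper [ 348. -656.   -1.] 0.98 [479. 464.]
side dipper [ 534. -174.    3.] 0.85 [342. 299.]
side dipper [ 515. -252.   -2.] 0.55 [360. 317.]
side dipper [556. 163. 105.] 0.32 [263. 223.]
side dipper_grip [ 407. -560.   51.] 0.8 [450. 393.]
side dipper_grip [ 422. -179.   51.] 0.58 [313. 304.]
side dipper_mouth [ 532. -176.   62.] 0.63 [342. 281.]
side dipper_mouth [ 341. -660.   59.] 0.63 [485. 445.]
side spray_bottle [476. 526.   4.] 0.89 [182. 224.]
scene phone [ 391. -301.    0.] 0.72 [330. 193.]
scene tweezers [ 647. -287.    5.] 0.51 [272. 219.]
scene screwdriver [ 391. -301.    6.] 0.41 [330. 192.]
scene tape [397. 109.   2.] 0.64 [386. 269.]
scene flux_jar [456. 312.   5.] 0.63 [405. 322.]
scene brush [345. 201.   6.] 0.47 [413. 282.]
```

View pics/s0.png

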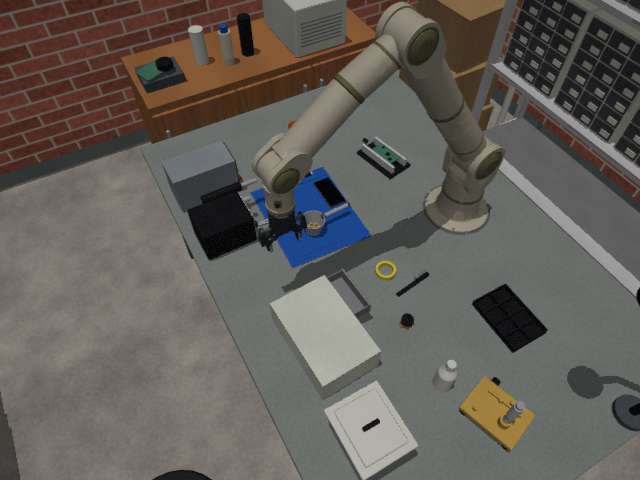

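View pics/d0.png

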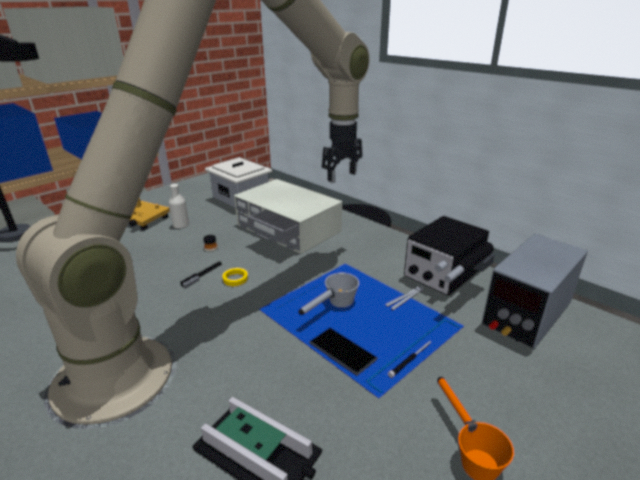

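Candidates for the dipper: the steel one at scene (313,222) / side (342,290), and the orange one at side (485,450) / scene (298,126). The steel one, on the mat with its handle toward the robot, matches the description. I'll check it in a crop.

Run:
```python
from h import *
a=cv2.imread('pics/s0.png');b=cv2.imread('pics/d0.png')
f=lambda i,x,y,w,h:cv2.resize(i[y:y+h,x:x+w],(400,300),interpolation=2)
cv2.imwrite('pics/c1.png',np.vstack([np.hstack([f(a,270,170,120,90),f(b,280,250,120,90)]),np.hstack([f(a,260,250,120,90),f(b,225,175,120,90)])]))
o=observe()
print({k:np.round(v,3) for k,v in o.items()})
import rig;print([n for n in dir(rig) if n[0]!='_'])
```

```text
{'t': np.float64(1.25), 'qpos': array([-0.077,  0.599, -0.002,  1.599,  0.002,  0.943, -0.08 ]), 'joint_vel': array([-0.003, -0.002,  0.   , -0.   , -0.001, -0.002, -0.001]), 'joint_efforts': array([ 2.0000e-03, -7.7621e+01,  1.5640e+00, -2.5838e+01,  1.2000e-02,
        2.0000e-03, -0.0000e+00]), 'position': array([ 7.25022e+02, -3.10000e-02,  2.31271e+02]), 'eef_rot': array([ 0.   ,  0.707,  0.707, -0.   ]), 'contact_force': array([-0.304,  0.304, -0.067]), 'ft_torque': array([-0.012,  0.016, -0.015]), 'gripper_force': np.float64(0.0), 'width': np.float64(85.492)}
['Unreachable', 'capture', 'get_calibration', 'observe', 'outline_of', 'place_of', 'sign_off']
```

View pics/c1.png

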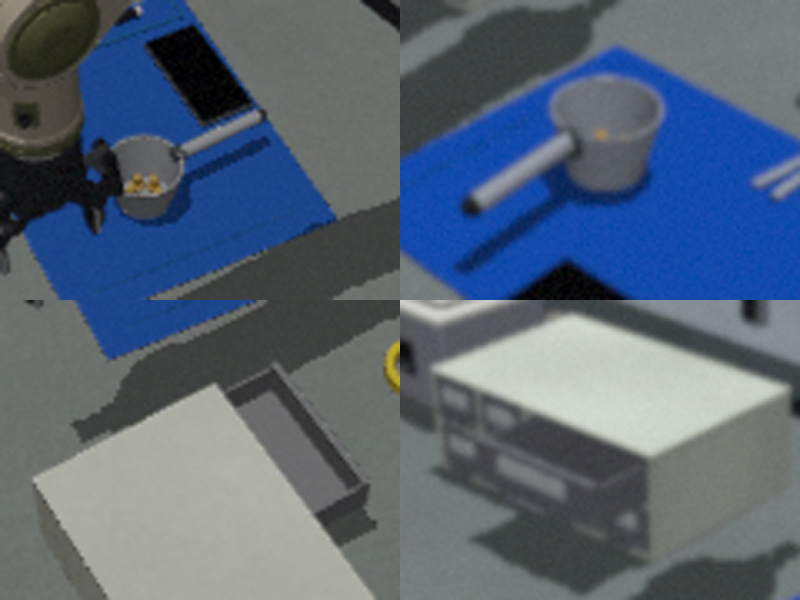

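The crop shows the steel cup with brass studs inside (scene ~(314,224)), its handle toward the robot, and the wide drawer ajar at scene (357,285). The fingers already close along x, so I'll grip the drawer's front panel from above.

```bash
python3 -m crank '[[-40,40,0,0,0,0,0.3],[-80,80,0,0,0,0,0.3],[-120,120,0,0,0,0,0.2],[-150,150,0,0,0,0,0.2],[-166,166,0,0,0,0,0.2],[-166,166,-30,0,0,0,0.2],[-166,166,-60,0,0,0,0.2],[-166,166,-60,0,0,0,0.2],[-166,166,-60,0,0,0,0.2]]' 40
python3 - <<'E'
from h import *
shot('wrist','w1'); pl('drawer_front','wrist'); pl('drawer_in','wrist')
capture('scene');pl('drawer_front','scene')
capture('side');pl('drawer_front','side')
print(np.round(observe()['position']),observe()['width'])
E
```

```text
t: 2.0
position: [558.7, 165.6, 170.8]
eef_rot: [-0.0, 0.707, 0.707, -0.001]
contact_force: [0.1, 0.6, 0.5]
width: 51.2
gripper_force: 0.0
wrist drawer_front [560. 160. 103.] 0.96 
scene drawer_front [565. 168. 108.] 0.68 [355. 286.]
side drawer_front [555. 164. 107.] 0.62 [263. 222.]
side drawer_front [347. 200.  -1.] 0.25 [202. 275.]
[560. 165. 172.] 51.12885417675864
```

View pics/w1.png

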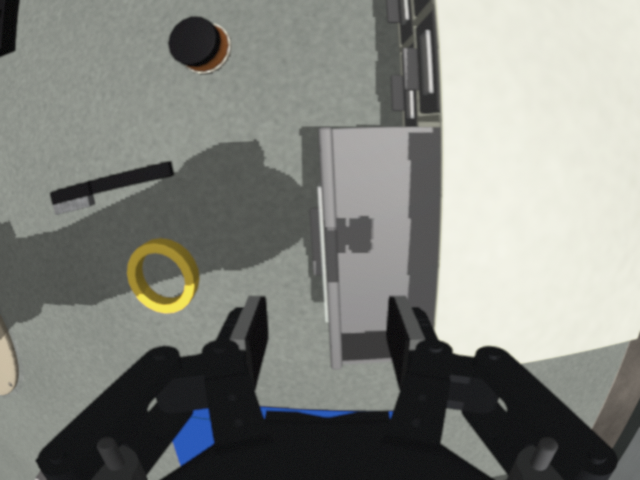

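The panel (columns ~322–340, yaw about 2°) lies between the fingers. Next I go down, close on it and pull.

```bash
python3 -m crank '[[0,0,-40,0,0,0,0.2],[0,0,-70,0,0,0,0.2],[0,0,-86,0,0,0,0.2],[0,0,-86,0,0,0,-0.9],[0,0,-86,0,0,0,-0.9],[0,0,-86,0,0,0,-0.9],[0,0,-86,0,0,0,-0.9],[0,0,-86,0,0,0,-0.9],[0,0,-86,0,0,0,-0.9]]' 40; python3 -m crank '[[-12,0,0,0,0,0,-0.9],[-24,0,0,0,0,0,-0.9],[-36,0,0,0,0,0,-0.9],[-48,0,0,0,0,0,-0.9],[-60,0,0,0,0,0,-0.9],[-68,0,0,0,0,0,-0.9],[-72,0,0,0,0,0,-0.9],[-72,0,0,0,0,0,-0.9]]'
```

```text
t: 3.1
position: [560.0, 166.2, 86.8]
eef_rot: [0.001, 0.707, 0.707, 0.001]
contact_force: [-0.1, -1.6, 7.5]
width: 7.7
gripper_force: 40.3
t: 3.77
position: [488.8, 162.8, 86.7]
eef_rot: [0.002, 0.708, 0.706, 0.001]
contact_force: [4.9, -13.1, 10.1]
width: 7.4
gripper_force: 42.2
```

```bash
python3 -m crank '[[-3,-3,0,0,0,0,-0.9],[-6,-3,0,0,0,0,-0.9],[-8,-3,0,0,0,0,-0.9],[-8,-3,0,0,0,0,-0.9],[-8,-3,0,0,0,0,-0.9]]'
```

```text
t: 4.18
position: [488.6, 162.8, 86.9]
eef_rot: [0.005, 0.708, 0.706, 0.007]
contact_force: [25.6, -7.0, -12.1]
width: 7.7
gripper_force: 41.1
```

At the stop: 25 N and no further travel. Now release and rise.

```bash
python3 -m crank '[[7,2,0,0,0,0,-0.9],[7,2,0,0,0,0,-0.3],[7,2,0,0,0,0,0],[7,2,0,0,0,0,0],[7,2,0,0,0,0,0],[7,2,40,0,0,0,0],[7,2,80,0,0,0,0],[7,2,120,0,0,0,0],[7,2,120,0,0,0,0]]'
python3 - <<'E'
from h import *
for c in('scene','side'):
    shot(c,'t'+c)
    for n in('drawer_front','drawer_in','dipper_grip','dipper','cabinet'): pl(n,c)
E
```

```text
t: 4.93
position: [488.3, 166.3, 211.6]
eef_rot: [0.002, 0.707, 0.707, 0.004]
contact_force: [1.6, 0.8, -0.4]
width: 42.6
gripper_force: 0.0
scene drawer_front [494. 162. 108.] 0.96 [373. 275.]
scene drawer_in [579. 165.  63.] 0.86 [350. 294.]
scene dipper_grip [ 401. -562.   48.] 0.7 [296. 145.]
scene dipper_grip [ 421. -177.   50.] 0.67 [339. 209.]
scene dipper [ 534. -177.    7.] 0.92 [313. 227.]
scene dipper [ 349. -659.   -4.] 0.84 [297. 136.]
scene cabinet [723. 240.  -0.] 0.8 [322. 342.]
scene cabinet [342. 198.   7.] 0.58 [414. 281.]
side drawer_front [488. 163. 102.] 0.94 [246. 231.]
side drawer_in [581. 164.  66.] 0.89 [270. 231.]
side dipper_grip [ 424. -177.   51.] 0.7 [313. 303.]
side dipper_grip [ 402. -562.   50.] 0.61 [450. 395.]
side dipper [ 533. -177.    2.] 0.97 [342. 300.]
side dipper [724. 239.  -1.] 0.21 [289. 227.]
side cabinet [722. 238.  -1.] 0.6 [289. 227.]
```

```bash
python3 -m crank '[[0,0,40,0,0,90,0],[-40,0,60,0,0,90,0],[-40,0,60,0,0,90,0],[-40,0,60,0,0,90,0],[-40,0,60,0,0,90,0],[-40,0,60,0,0,90,0],[-40,0,60,0,0,90,0],[-40,0,60,0,0,90,0],[-40,0,60,0,0,90,0],[-40,0,60,0,0,90,0],[-40,0,60,0,0,90,0],[-40,0,60,0,0,90,0],[-40,0,60,0,0,90,0],[-40,0,60,0,0,90,0],[-40,0,60,0,0,90,0]]'; python3 -m crank '[[0,20,0,70,0,0,0],[0,20,0,70,0,0,0],[0,20,0,70,0,0,0],[0,20,0,70,0,0,0],[0,20,0,70,0,0,0],[0,20,0,70,0,0,0],[0,20,0,70,0,0,0],[0,20,0,70,0,0,0],[0,20,0,70,0,0,0],[0,20,0,70,0,0,0],[0,20,0,70,0,0,0],[0,20,0,70,0,0,0]]'
python3 - <<'E'
from h import *
from scipy.spatial.transform import Rotation as R
o=observe();q=o['eef_rot'];print(np.round(o['qpos'],2),R.from_quat(np.r_[q[1:],q[0]]).as_matrix().round(2))
E
```

```text
t: 6.78
position: [446.0, 164.8, 265.1]
eef_rot: [-0.0, 0.001, 1.0, 0.0]
contact_force: [0.1, 0.8, -0.2]
width: 42.7
gripper_force: 0.0
t: 7.78
position: [446.6, 183.3, 262.8]
eef_rot: [-0.003, 0.005, 0.817, 0.577]
contact_force: [-0.7, 0.5, 0.8]
width: 42.5
gripper_force: 0.0
[ 0.89  0.94 -1.18  2.29 -0.94  0.49  2.39] [[-1.    0.01  0.  ]
 [ 0.01  0.34  0.94]
 [ 0.01  0.94 -0.34]]
```

```bash
python3 -m crank '[[0,10,-40,0,0,0,0],[0,10,-80,0,0,0,0],[0,10,-100,0,0,0,0],[0,10,-100,0,0,0,0],[0,10,-100,0,0,0,0]]'
cat >> h.py <<'E'
from scipy.spatial.transform import Rotation as R
def st():
    o=observe();q=o['eef_rot'];M=R.from_quat(np.r_[q[1:],q[0]]).as_matrix()
    print('t',o['t'],'q',np.round(o['qpos'],2),'tcp',np.round(o['position'],1),'grasp',np.round(o['position']-19*M[:,2],1),'w',round(float(o['width']),1),'gf',round(float(o['gripper_force']),1));print(M.round(2));return M
E
python3 -c "from h import *;st()"
```

```text
t: 8.2
position: [446.0, 195.7, 166.0]
eef_rot: [-0.001, -0.0, 0.819, 0.573]
contact_force: [0.9, 0.7, 0.5]
width: 42.9
gripper_force: 0.0
t 8.2 q [ 0.83  1.16 -1.14  2.31 -0.92  0.29  2.53] tcp [446.  195.7 166. ] grasp [446.  177.9 172.5] w 42.9 gf 0.0
[[-1.    0.   -0.  ]
 [-0.    0.34  0.94]
 [ 0.    0.94 -0.34]]
```

```bash
python3 -m crank '[[0,0,40,-70,0,0,0],[0,0,80,-70,0,0,0],[20,0,120,-70,0,0,0],[40,0,120,-70,0,0,0],[60,0,120,-70,0,0,0],[60,0,120,-70,0,0,0],[60,0,120,-70,0,0,0],[60,0,120,-70,0,0,0],[60,0,120,-70,0,0,0],[60,0,120,-70,0,0,0],[60,0,120,-70,0,0,0]]'; python3 -m crank '[[0,-30,0,0,0,-100,0],[0,-60,0,0,0,-100,0],[0,-90,0,0,0,-100,0],[0,-120,0,0,0,-100,0],[0,-150,0,0,0,-100,0],[0,-180,0,0,0,-100,0],[0,-210,0,0,0,-100,0],[0,-240,0,0,0,-100,0],[0,-270,0,0,0,-100,0],[0,-300,0,0,0,-100,0],[0,-330,0,0,0,-100,0],[0,-340,0,0,0,-100,0],[0,-340,0,0,0,-100,0],[0,-340,0,0,0,-100,0]]';python3 -m crank '[[0,0,0,0,0,-80,0],[0,0,0,0,0,-80,0],[0,0,0,0,0,-80,0],[0,0,0,0,0,-80,0],[0,0,0,0,0,-80,0],[0,0,0,0,0,-80,0],[0,0,0,0,0,-80,0],[0,0,0,0,0,-80,0],[0,0,0,0,0,-80,0],[0,0,0,0,0,-80,0],[0,0,0,0,0,-80,0],[0,0,0,0,0,-80,0],[0,0,0,0,0,-80,0]]'
python3 -c "from h import *;st()"
```

```text
t: 9.12
position: [505.6, 195.6, 291.3]
eef_rot: [0.005, 0.001, 1.0, 0.028]
contact_force: [-0.1, -0.2, -0.2]
width: 42.3
gripper_force: 0.0
t: 10.28
position: [505.2, -144.6, 289.0]
eef_rot: [0.024, 0.768, 0.639, 0.022]
contact_force: [-0.2, 0.1, -1.6]
width: 42.8
gripper_force: 0.0
t: 11.37
position: [505.9, -143.6, 287.5]
eef_rot: [0.028, 1.0, 0.001, 0.002]
contact_force: [0.3, -0.0, -0.4]
width: 42.8
gripper_force: 0.0
t 11.3667 q [-0.3   0.32  0.58  2.03 -0.16  0.83 -1.21] tcp [ 505.9 -143.6  287.5] grasp [ 505.8 -142.5  306.4] w 42.8 gf 0.0
[[ 1.    0.    0.  ]
 [ 0.   -1.   -0.06]
 [ 0.    0.06 -1.  ]]
```

```bash
python3 -m crank '[[-20,5,-20,-47,0,0,0],[-40,10,-40,-47,0,0,0],[-60,13,-60,-47,0,0,0],[-84,13,-90,-47,0,0,0],[-84,13,-120,-47,0,0,0],[-84,13,-120,-47,0,0,0],[-84,13,-120,-47,0,0,0],[-84,13,-120,-47,0,0,0],[-84,13,-120,-47,0,0,0]]'
python3 - <<'E'
from h import *
st(); shot('wrist','w2'); pl('dipper_grip','wrist');pl('dipper','wrist');pl('dipper_mouth','wrist')
E
```

```text
t: 12.12
position: [422.2, -130.9, 164.0]
eef_rot: [0.428, 0.904, 0.004, -0.002]
contact_force: [-0.2, 0.1, 0.1]
width: 42.7
gripper_force: 0.0
t 12.1167 q [-1.02  0.94  1.05  2.42  0.32  0.3  -2.02] tcp [ 422.2 -130.9  164. ] grasp [ 422.2 -116.2  176. ] w 42.7 gf 0.0
[[ 1.    0.01  0.  ]
 [ 0.01 -0.63 -0.77]
 [-0.01  0.77 -0.63]]
wrist dipper_grip [ 401. -565.   50.] 0.91 
wrist dipper_grip [ 422. -179.   55.] 0.89 
wrist dipper [ 531. -176.    5.] 0.67 
wrist dipper [ 344. -658.   -1.] 0.6 
wrist dipper_mouth [ 532. -178.   61.] 0.88 
wrist dipper_mouth [ 346. -661.   54.] 0.58 
wrist dipper_mouth [ 539. -161.    7.] 0.44
```

View pics/w2.png

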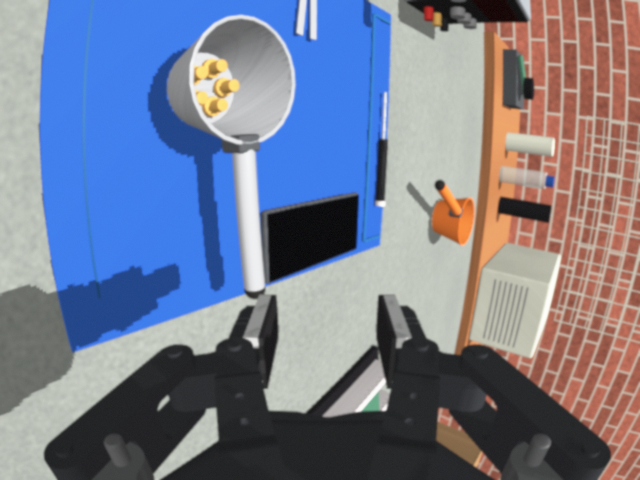

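The picture shows five studs in the steel cup at ~(215,88), with the handle running from (245,150) to (253,290). The orange look-alike is at (455,215). I'll approach along the tool axis.

```bash
python3 -m crank '[[2,0,-35,0,0,0,0],[2,-10,-65,0,0,0,0],[2,-15,-85,0,0,0,0],[2,-15,-85,0,0,0,0],[2,-15,-85,0,0,0,0]]';python3 -c "from h import *;st()"
```

```text
t: 12.73
position: [424.1, -147.6, 81.3]
eef_rot: [0.424, 0.906, -0.001, 0.001]
contact_force: [0.5, 1.2, 0.3]
width: 42.8
gripper_force: 0.0
t 12.7333 q [-0.92  1.11  0.94  2.45  0.28  0.11 -2.1 ] tcp [ 424.1 -147.6   81.3] grasp [ 424.1 -133.    93.5] w 42.8 gf 0.0
[[ 1.   -0.    0.  ]
 [-0.   -0.64 -0.77]
 [ 0.    0.77 -0.64]]
```

```bash
python3 -m crank '[[0,-20,-16,0,0,0,0],[0,-35,-30,0,0,0,0],[0,-45,-39,0,0,0,0],[0,-45,-39,0,0,0,0],[0,-45,-39,0,0,0,0]]';python3 -c "from h import *;st();capture('wrist');pl('dipper_grip','wrist')"
```

```text
t: 13.15
position: [438.5, -179.8, 52.1]
eef_rot: [0.426, 0.905, -0.008, -0.011]
contact_force: [0.5, -0.0, 0.3]
width: 42.8
gripper_force: 0.0
t 13.15 q [-0.81  1.14  0.86  2.41  0.8   0.11 -2.63] tcp [ 438.5 -179.8   52.1] grasp [ 439.  -165.2   64.2] w 42.8 gf 0.0
[[ 1.   -0.   -0.03]
 [-0.02 -0.64 -0.77]
 [-0.01  0.77 -0.64]]
wrist dipper_grip [ 425. -179.   52.] 0.97 
wrist dipper_grip [ 403. -564.   52.] 0.82
```

j6 and j7 hit their limits. I'll back out and turn the wrist half a turn, which gives the same grasp with j7 mid-range.

```bash
python3 -m crank '[[0,25,20,0,0,0,0],[0,45,39,0,0,0,0],[20,60,70,0,0,0,0],[20,60,110,0,0,0,0],[20,60,140,0,0,0,0],[20,60,140,0,77,64,0],[20,60,140,0,77,64,0],[20,60,140,0,77,64,0],[20,60,140,0,77,64,0],[20,60,140,0,77,64,0],[20,60,140,0,77,64,0],[20,60,140,0,77,64,0],[20,60,140,0,77,64,0],[20,60,140,0,77,64,0],[20,60,140,0,77,64,0],[20,60,140,0,77,64,0],[20,60,140,0,77,64,0],[20,60,140,0,77,64,0],[20,60,140,0,77,64,0],[20,60,140,0,77,64,0]]'
python3 -m crank '[[0,0,0,0,62,51,0],[0,0,0,0,62,51,0],[0,0,0,0,62,51,0],[0,0,0,0,62,51,0],[0,0,0,0,62,51,0],[0,0,0,0,62,51,0],[0,0,0,0,62,51,0],[0,0,0,0,62,51,0],[0,0,0,0,62,51,0],[0,0,0,0,62,51,0],[0,0,0,0,62,51,0],[0,0,0,0,62,51,0],[0,0,0,0,62,51,0]]'
python3 -c "from h import *;st()"
```

```text
t: 14.92
position: [456.3, -119.4, 191.5]
eef_rot: [0.283, 0.575, 0.693, -0.332]
contact_force: [-0.2, -0.1, -0.0]
width: 42.5
gripper_force: 0.0
t: 16.0
position: [456.7, -119.6, 191.2]
eef_rot: [0.009, -0.007, 0.906, -0.424]
contact_force: [-0.5, 0.2, 1.3]
width: 43.0
gripper_force: 0.0
t 16.0 q [-0.45  0.57  0.06  2.31  1.01  0.96  0.29] tcp [ 456.7 -119.6  191.2] grasp [ 456.3 -105.   203.4] w 43.0 gf 0.0
[[-1.   -0.    0.02]
 [-0.02  0.64 -0.77]
 [-0.01 -0.77 -0.64]]
```

```bash
python3 -m crank '[[-15,-5,-40,0,0,0,0],[-27,-15,-75,0,0,0,0],[-27,-27,-111,0,0,0,0],[-27,-27,-111,0,0,0,0],[-27,-45,-126,0,0,0,0],[-27,-60,-139,0,0,0,0],[-27,-73,-150,0,0,0,0],[-27,-73,-150,0,0,0,0],[-27,-73,-150,0,0,0,0]]'
python3 -c "from h import *;st()"
```

```text
t: 16.75
position: [430.7, -192.8, 42.0]
eef_rot: [0.009, -0.007, 0.905, -0.424]
contact_force: [0.2, 1.4, -0.1]
width: 42.5
gripper_force: 0.0
t 16.75 q [-0.35  0.91  0.12  2.44  1.51  0.75 -0.27] tcp [ 430.7 -192.8   42. ] grasp [ 430.2 -178.2   54.1] w 42.5 gf 0.0
[[-1.   -0.    0.02]
 [-0.02  0.64 -0.77]
 [-0.01 -0.77 -0.64]]
```

```bash
python3 -m crank '[[0,0,0,0,0,0,-0.8],[0,0,0,0,0,0,-0.8],[0,0,0,0,0,0,-0.8],[0,0,0,0,0,0,-0.8],[0,0,0,0,0,0,-0.8],[0,0,0,0,0,0,-0.8],[0,0,0,0,0,0,-0.8]]' 90
python3 -m crank '[[0,0,8,0,0,0,-0.8],[0,0,18,0,0,0,-0.8],[0,0,30,0,0,0,-0.8],[0,0,40,0,0,0,-0.8],[0,0,40,0,0,0,-0.8]]'
python3 - <<'E'
from h import *
st()
for c in('wrist','side','scene'):
    capture(c)
    for n in('dipper','dipper_mouth','dipper_grip'): pl(n,c)
E
```

```text
t: 17.33
position: [430.7, -192.3, 40.6]
eef_rot: [0.009, -0.009, 0.906, -0.424]
contact_force: [0.6, 2.1, 2.5]
width: 13.6
gripper_force: 87.9
t: 17.75
position: [430.3, -192.7, 81.5]
eef_rot: [0.009, -0.009, 0.906, -0.424]
contact_force: [-1.6, -0.4, -2.8]
width: 13.1
gripper_force: 88.0
t 17.75 q [-0.36  0.82  0.14  2.44  1.43  0.75 -0.14] tcp [ 430.3 -192.7   81.5] grasp [ 429.9 -178.1   93.7] w 13.1 gf 88.0
[[-1.   -0.01  0.02]
 [-0.02  0.64 -0.77]
 [-0.01 -0.77 -0.64]]
wrist dipper [ 346. -657.    2.] 0.63 
wrist dipper_mouth [ 346. -658.   58.] 0.68 
wrist dipper_grip [ 424. -178.   89.] 0.95 
wrist dipper_grip [ 400. -563.   49.] 0.89 
side dipper [ 532. -175.   36.] 0.79 [342. 289.]
side dipper [ 348. -660.   -3.] 0.66 [481. 466.]
side dipper_mouth [ 345. -658.   57.] 0.93 [485. 444.]
side dipper_mouth [ 533. -178.   99.] 0.71 [343. 269.]
side dipper_mouth [ 389. -308.    4.] 0.67 [343. 351.]
side dipper_grip [ 421. -182.   90.] 0.71 [313. 291.]
side dipper_grip [ 406. -561.   49.] 0.59 [451. 394.]
scene dipper [ 533. -178.   44.] 0.73 [312. 221.]
scene dipper [ 349. -658.   -3.] 0.63 [297. 136.]
scene dipper_mouth [ 532. -177.  102.] 0.87 [313. 211.]
scene dipper_mouth [ 345. -654.   58.] 0.78 [298. 126.]
scene dipper_grip [ 401. -563.   49.] 0.97 [296. 144.]
scene dipper_grip [ 418. -178.   85.] 0.67 [340. 202.]
```

Gripped, and the handle stays level. Next carry it up and across, rolling gently to take the tool to vertical.

```bash
python3 -m crank '[[5,0,30,0,0,0,-0.8],[15,5,60,0,0,0,-0.8],[25,20,90,0,0,0,-0.8],[35,45,105,0,0,0,-0.8],[40,70,105,5,0,0,-0.8],[40,95,105,10,0,0,-0.8],[40,120,105,15,0,0,-0.8],[40,145,105,20,0,0,-0.8],[40,170,105,25,0,0,-0.8],[40,195,105,30,0,0,-0.8],[40,220,105,35,0,0,-0.8],[40,245,105,40,0,0,-0.8],[40,270,105,45,0,0,-0.8],[35,295,105,45,0,0,-0.8],[30,320,105,45,0,0,-0.8],[25,345,105,45,0,0,-0.8],[23,365,105,45,0,0,-0.8],[23,380,105,45,0,0,-0.8],[23,386,105,45,0,0,-0.8],[23,386,105,45,0,0,-0.8]]'
python3 -c "from h import *;st()"
```

```text
t: 20.02
position: [453.0, 194.3, 185.3]
eef_rot: [0.011, -0.006, 0.999, -0.045]
contact_force: [0.4, -0.5, -2.6]
width: 13.3
gripper_force: 88.2
t 20.0167 q [-0.38  0.41 -0.27  2.15  0.32  0.66  0.7 ] tcp [453.  194.3 185.3] grasp [452.6 196.  204.2] w 13.3 gf 88.2
[[-1.   -0.01  0.02]
 [-0.01  1.   -0.09]
 [-0.02 -0.09 -1.  ]]
```

```bash
python3 -m crank '[[0,2,-8,6,0,0,-0.8],[0,4,-16,12,0,0,-0.8],[0,6,-24,18,0,0,-0.8],[0,8,-30,24,0,0,-0.8],[0,10,-36,30,0,0,-0.8],[0,11,-38,36,0,0,-0.8],[0,13,-38,42,0,0,-0.8],[0,13,-38,42,0,0,-0.8]]'
python3 -c "from h import *;st()"
```

```text
t: 20.68
position: [453.5, 200.8, 145.3]
eef_rot: [0.011, 0.005, 0.948, 0.318]
contact_force: [-0.3, -1.3, -3.7]
width: 13.0
gripper_force: 88.2
t 20.6833 q [ 0.54  0.74 -1.    2.31 -0.05  0.15  1.35] tcp [453.5 200.8 145.3] grasp [453.  189.4 160.4] w 13.0 gf 88.2
[[-1.    0.    0.02]
 [ 0.02  0.8   0.6 ]
 [-0.02  0.6  -0.8 ]]
```

```bash
python3 -m crank '[[0,1,2,5,0,0,-0.8],[0,2,4,10,0,0,-0.8],[0,4,6,15,0,0,-0.8],[0,5,8,20,0,0,-0.8],[0,6,9,25,0,0,-0.8],[0,7,10,30,0,0,-0.8],[0,7,10,33,0,0,-0.8],[0,7,10,35,0,0,-0.8],[0,7,10,35,0,0,-0.8],[0,7,10,35,0,0,-0.8],[0,7,10,35,0,0,-0.8],[0,7,10,35,0,0,-0.8]]'
python3 - <<'E'
from h import *
st();shot('wrist','w3');shot('side','d3')
E
```

```text
t: 21.68
position: [453.4, 212.9, 157.3]
eef_rot: [0.012, 0.003, 0.81, 0.586]
contact_force: [0.8, -0.1, -1.6]
width: 13.2
gripper_force: 88.6
t 21.6833 q [ 0.86  1.32 -1.29  2.32 -0.43  0.13  2.06] tcp [453.4 212.9 157.3] grasp [453.  194.9 163.3] w 13.2 gf 88.6
[[-1.   -0.01  0.02]
 [ 0.02  0.31  0.95]
 [-0.02  0.95 -0.31]]
```

View pics/w3.png

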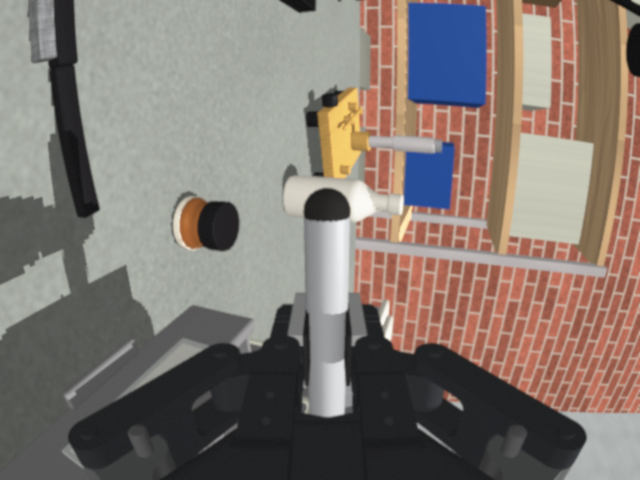

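The wrist view shows only the handle in the grip at (325,300); the cup is hidden. I'll check the drawer from the fixed cameras.

Run:
```python
from h import *
a=shot('scene','s3')[:,:,::-1];b=cv2.imread('pics/d3.png')
f=lambda i,x,y,w,h:cv2.resize(i[y:y+h,x:x+w],(400,300),interpolation=2)
cv2.imwrite('pics/c3.png',np.hstack([f(a,290,220,120,90),f(b,215,170,120,90)]))
for n in('stud0','dipper_mouth'): pl(n,'scene'); pl(n,'side')
```

```text
scene stud0 [455. 315.   5.] 0.39 [406. 323.]
scene stud0 [574.  96.  76.] 0.36 [341. 276.]
scene dipper_mouth [ 345. -654.   58.] 0.94 [298. 126.]
scene dipper_mouth [554. 188. 161.] 0.58 [363. 280.]
side dipper_mouth [ 341. -657.   58.] 0.6 [483. 444.]
side dipper_mouth [556. 189. 160.] 0.53 [257. 203.]
```

View pics/c3.png

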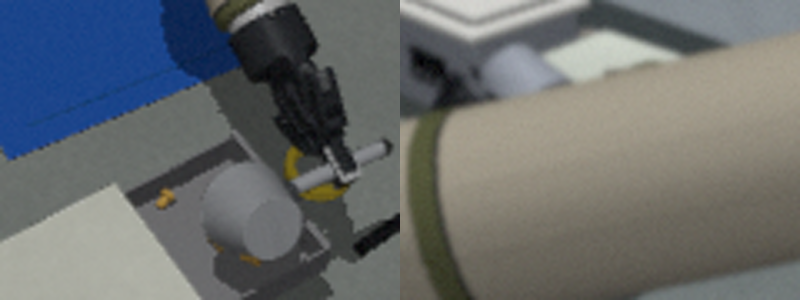

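The cup is inverted over the drawer. One stud lies near scene (341,278) and more near (360,297). I'll shake it once lightly, raise it, roll back and count.

```bash
python3 -m crank '[[0,0,8,0,0,0,-0.8],[0,0,0,0,0,0,-0.8],[0,0,8,0,0,0,-0.8],[0,0,0,0,0,0,-0.8],[0,0,10,0,0,0,-0.8],[0,0,30,0,0,0,-0.8],[0,0,50,0,0,0,-0.8],[0,-3,60,-7,0,0,-0.8],[0,-6,60,-14,0,0,-0.8],[0,-9,60,-21,0,0,-0.8],[0,-12,60,-28,0,0,-0.8],[0,-15,60,-35,0,0,-0.8],[0,-17,60,-42,0,0,-0.8],[0,-19,60,-49,0,0,-0.8],[0,-20,60,-56,0,0,-0.8],[0,-20,60,-63,0,0,-0.8],[0,-20,60,-70,0,0,-0.8],[0,-20,60,-70,0,0,-0.8]]'
python3 -m crank '[[10,-30,0,0,0,0,-0.8],[20,-60,0,0,0,0,-0.8],[30,-90,0,-7,0,0,-0.8],[30,-120,0,-14,0,0,-0.8],[30,-150,0,-21,0,0,-0.8],[30,-180,0,-28,0,0,-0.8],[30,-210,0,-35,0,0,-0.8],[30,-240,0,-42,0,0,-0.8],[30,-270,0,-49,0,0,-0.8],[25,-300,0,-52,0,0,-0.8],[20,-330,-10,-52,0,0,-0.8],[10,-360,-20,-52,0,0,-0.8],[0,-380,-30,-52,0,0,-0.8],[-20,-386,-40,-52,0,0,-0.8],[-23,-386,-50,-52,0,0,-0.8],[-23,-386,-60,-52,0,0,-0.8],[-23,-386,-60,-52,0,0,-0.8]]'
python3 - <<'E'
from h import *
st();
a=shot('scene','s4')[:,:,::-1];b=shot('side','d4')[:,:,::-1]
f=lambda i,x,y,w,h:cv2.resize(i[y:y+h,x:x+w],(400,300),interpolation=2)
cv2.imwrite('pics/c4.png',np.vstack([np.hstack([f(a,310,240,80,60),f(b,205,180,120,90)]),np.hstack([f(a,260,160,120,90),f(b,280,220,120,90)])]))
for n in('stud0','dipper_mouth','dipper','dipper_grip'): pl(n,'scene'); pl(n,'side')
E
```

```text
t: 23.53
position: [452.7, 192.7, 216.0]
eef_rot: [0.008, -0.005, 0.997, 0.08]
contact_force: [-1.3, -0.4, -3.1]
width: 13.4
gripper_force: 88.5
t: 24.95
position: [429.3, -191.8, 154.5]
eef_rot: [0.003, -0.01, 0.932, -0.363]
contact_force: [0.5, 0.0, -1.3]
width: 13.3
gripper_force: 88.6
t 24.95 q [-0.52  0.62  0.48  2.42  1.15  0.52  0.37] tcp [ 429.3 -191.8  154.5] grasp [ 429.1 -179.   168.5] w 13.3 gf 88.6
[[-1.   -0.02  0.01]
 [-0.02  0.74 -0.68]
 [ 0.   -0.68 -0.74]]
scene stud0 [531. 170.  72.] 0.52 [364. 288.]
scene stud0 [535. 201.  75.] 0.5 [368. 295.]
scene stud0 [562. 159.  75.] 0.43 [354. 289.]
scene stud0 [546. 156.  74.] 0.36 [358. 286.]
scene stud0 [575.  96.  74.] 0.35 [341. 276.]
side stud0 [547. 156.  74.] 0.44 [263. 233.]
scene dipper_mouth [ 347. -656.   59.] 0.86 [298. 125.]
scene dipper_mouth [ 532. -180.  178.] 0.62 [312. 196.]
side dipper_mouth [ 532. -180.  178.] 0.91 [344. 242.]
side dipper_mouth [ 343. -658.   59.] 0.91 [485. 444.]
side dipper_mouth [ 512. -251.   -0.] 0.42 [359. 317.]
scene dipper [ 345. -656.   -4.] 0.6 [298. 136.]
scene dipper [ 531. -169.  120.] 0.57 [314. 209.]
scene dipper [476. 533.   3.] 0.42 [442. 383.]
side dipper [ 347. -658.   -3.] 0.89 [480. 465.]
side dipper [ 530. -174.  116.] 0.86 [341. 263.]
scene dipper_grip [ 416. -182.  161.] 0.67 [341. 187.]
scene dipper_grip [ 400. -560.   50.] 0.58 [297. 145.]
scene dipper_grip [ 530. -180.  176.] 0.35 [313. 196.]
side dipper_grip [ 405. -564.   51.] 0.81 [452. 394.]
side dipper_grip [ 420. -181.  168.] 0.67 [312. 263.]
```

View pics/c4.png

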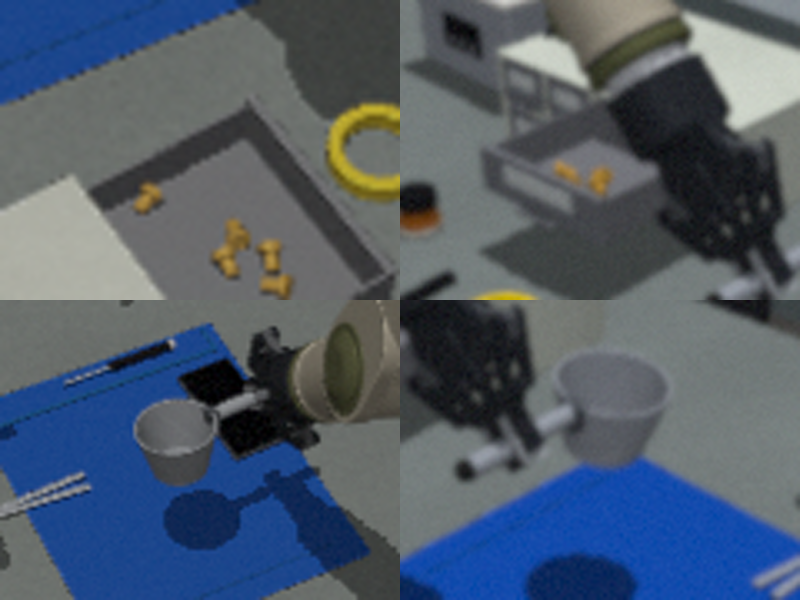

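All five studs are in the drawer (crop (150,195) and around (250,260)) and the cup is empty. The commanded sum is 117 mm above the original grasp pose, so I go straight down to set it.

```bash
python3 -m crank '[[0,0,-10,0,0,0,-0.8],[0,0,-40,0,0,0,-0.8],[0,0,-70,0,0,0,-0.8],[0,0,-90,0,0,0,-0.8],[0,0,-104,0,0,0,-0.8],[0,0,-112,0,0,0,-0.8],[0,0,-112,0,0,0,-0.8]]'
python3 -m crank '[[0,0,-3,0,0,0,-0.8],[0,0,-5,0,0,0,-0.8],[0,0,-5,0,0,0,-0.8],[0,0,-5,0,0,0,-0.8]]'
python3 -c "
from h import *
st()
for c in('scene','side'):
    capture(c)
    for n in('dipper_mouth','dipper'): pl(n,c)"
```

```text
t: 26.03
position: [429.5, -192.2, 43.0]
eef_rot: [0.004, -0.008, 0.932, -0.363]
contact_force: [0.3, 0.0, -1.1]
width: 13.3
gripper_force: 88.7
t: 26.37
position: [429.4, -192.5, 40.2]
eef_rot: [0.005, -0.007, 0.932, -0.363]
contact_force: [-2.4, 1.7, 4.8]
width: 13.2
gripper_force: 89.0
t 26.3667 q [-0.48  0.9   0.43  2.46  1.66  0.4  -0.29] tcp [ 429.4 -192.5   40.2] grasp [ 429.1 -179.7   54.2] w 13.2 gf 89.0
[[-1.   -0.01  0.01]
 [-0.02  0.74 -0.68]
 [-0.   -0.68 -0.74]]
scene dipper_mouth [ 529. -181.   64.] 0.74 [313. 216.]
scene dipper_mouth [ 345. -653.   60.] 0.59 [298. 125.]
scene dipper [ 535. -171.    7.] 0.9 [313. 228.]
side dipper_mouth [ 531. -178.   63.] 0.96 [343. 281.]
side dipper_mouth [ 344. -657.   60.] 0.89 [485. 442.]
side dipper [ 532. -173.    6.] 0.96 [341. 298.]
side dipper [ 347. -658.   -1.] 0.92 [480. 465.]
```

The cup still leans ~7.6° about the handle (the roll fell short). I'll lift 6 mm, correct the roll and set it down again.

```bash
python3 -m crank '[[0,0,6,0,0,0,-0.8],[0,-1,8,-4,0,0,-0.8],[0,-2,8,-7.6,0,0,-0.8],[0,-2,8,-7.6,0,0,-0.8],[0,-2,8,-7.6,0,0,-0.8],[0,-2,5,-7.6,0,0,-0.8],[0,-2,3,-7.6,0,0,-0.8],[0,-2,1,-7.6,0,0,-0.8],[0,-2,1,-7.6,0,0,-0.8]]';python3 -c "
from h import *
st()"
```

```text
t: 27.42
position: [429.0, -195.0, 40.8]
eef_rot: [0.004, -0.007, 0.906, -0.424]
contact_force: [-2.2, 0.2, 3.0]
width: 13.2
gripper_force: 89.0
t 27.4167 q [-0.56  0.99  0.45  2.45  1.58  0.47 -0.3 ] tcp [ 429.  -195.    40.8] grasp [ 428.7 -180.4   53. ] w 13.2 gf 89.0
[[-1.   -0.01  0.01]
 [-0.02  0.64 -0.77]
 [-0.   -0.77 -0.64]]
```

Roll restored and the cup is touching lightly. Open, then back out along the tool axis.

```bash
python3 -m crank '[[0,0,0,0,0,0,-0.5],[0,0,0,0,0,0,-0.3],[0,0,0,0,0,0,-0.1],[0,0,0,0,0,0,0],[0,0,0,0,0,0,0],[0,0,0,0,0,0,0]]' 
python3 -m crank '[[0,15,12,0,0,0,0],[0,31,26,0,0,0,0],[0,46,39,0,0,0,0],[5,60,60,0,0,0,0],[20,60,100,0,0,0,0],[40,60,140,0,0,0,0],[60,60,180,0,0,0,0],[60,60,180,0,0,0,0]]'
python3 -c "
from h import *
st()
for c in('scene','side'):
    capture(c)
    for n in('dipper_mouth','dipper','drawer_front'): pl(n,c)"
```

```text
t: 27.92
position: [429.6, -194.1, 40.3]
eef_rot: [0.004, -0.008, 0.906, -0.423]
contact_force: [0.7, 0.3, 0.0]
width: 42.6
gripper_force: 0.0
t: 28.58
position: [492.7, -134.5, 225.3]
eef_rot: [0.007, -0.006, 0.906, -0.422]
contact_force: [0.5, -0.4, -0.3]
width: 42.7
gripper_force: 0.0
t 28.5833 q [-0.65  0.57  0.45  2.24  0.88  0.83  0.58] tcp [ 492.7 -134.5  225.3] grasp [ 492.4 -120.   237.5] w 42.7 gf 0.0
[[-1.   -0.    0.02]
 [-0.02  0.64 -0.77]
 [-0.01 -0.77 -0.64]]
scene dipper_mouth [ 531. -180.   61.] 0.96 [313. 217.]
scene dipper_mouth [ 344. -655.   59.] 0.74 [298. 125.]
scene dipper_mouth [ 420. -181.   48.] 0.57 [339. 208.]
scene dipper [ 535. -179.   10.] 0.91 [312. 226.]
scene drawer_front [492. 161. 107.] 0.78 [374. 275.]
side dipper_mouth [ 344. -657.   58.] 0.91 [485. 443.]
side dipper_mouth [ 533. -180.   64.] 0.86 [344. 281.]
side dipper [ 531. -182.    3.] 0.74 [343. 301.]
side dipper [ 350. -659.   -2.] 0.62 [481. 465.]
side drawer_front [721. 239.  -1.] 0.62 [288. 227.]
side drawer_front [487. 159. 106.] 0.58 [246. 230.]
```

```bash
python3 -m crank '[[0,25,0,7,0,0,-1],[0,50,0,14,0,0,-1],[0,75,0,21,0,0,-1],[0,100,0,28,0,0,-1],[0,130,0,35,0,0,-1],[0,160,0,42,0,0,-1],[0,190,0,50,0,0,-1],[-10,220,0,50,0,0,-1],[-25,250,0,50,0,0,-1],[-40,280,0,50,0,0,-1],[-52,298,0,50,0,0,-1],[-52,298,0,50,0,0,-1],[-52,298,0,50,0,0,-1],[-52,298,0,50,0,0,-1]]' 60
python3 -m crank '[[0,0,-35,0,0,0,-1],[0,0,-70,0,0,0,-1],[0,0,-105,0,0,0,-1],[0,0,-138,0,0,0,-1],[0,0,-138,0,0,0,-1],[0,0,-138,0,0,0,-1]]'
python3 -c "
from h import *
st()"
```

```text
t: 30.15
position: [437.3, 163.2, 219.6]
eef_rot: [0.006, -0.005, 1.0, -0.001]
contact_force: [-0.2, -0.8, -0.2]
width: -0.3
gripper_force: 0.0
t: 30.65
position: [436.8, 162.3, 81.1]
eef_rot: [0.005, -0.005, 1.0, -0.002]
contact_force: [0.5, -0.7, 1.4]
width: -0.4
gripper_force: 0.0
t 30.65 q [-0.47  0.55 -0.02  2.31  0.06  0.27  1.03] tcp [436.8 162.3  81.1] grasp [436.6 162.4 100.1] w -0.4 gf 0.0
[[-1.   -0.01  0.01]
 [-0.01  1.   -0.  ]
 [-0.01 -0.   -1.  ]]
```

```bash
python3 -m crank '[[15,1,0,0,0,0,-1],[30,1,0,0,0,0,-1],[38,2,0,0,0,0,-1],[46,2,0,0,0,0,-1],[54,2,0,0,0,0,-1],[62,3,0,0,0,0,-1],[70,3,0,0,0,0,-1],[78,3,0,0,0,0,-1],[86,4,0,0,0,0,-1],[94,4,0,0,0,0,-1],[102,4,0,0,0,0,-1],[110,5,0,0,0,0,-1],[118,5,0,0,0,0,-1],[126,5,0,0,0,0,-1],[134,6,0,0,0,0,-1],[142,6,0,0,0,0,-1],[150,6,0,0,0,0,-1],[150,6,0,0,0,0,-1]]'
python3 -m crank '[[3,0,0,0,0,0,-1],[6,0,0,0,0,0,-1],[9,0,0,0,0,0,-1],[12,0,0,0,0,0,-1],[15,1,0,0,0,0,-1],[15,1,0,0,0,0,-1]]'
python3 -c "
from h import *
st()
for c in('scene','side'):
    capture(c)
    for n in('drawer_front','cabinet'): pl(n,c)"
```

```text
t: 32.15
position: [589.8, 169.9, 82.5]
eef_rot: [0.008, -0.005, 1.0, -0.0]
contact_force: [-0.9, 0.6, 1.0]
width: -0.8
gripper_force: 0.0
t: 32.65
position: [602.4, 170.4, 82.3]
eef_rot: [0.006, -0.005, 1.0, -0.001]
contact_force: [-2.4, -1.3, 1.7]
width: -0.1
gripper_force: 1.1
t 32.65 q [-0.34  0.67 -0.05  1.95  0.07  0.51  1.14] tcp [602.4 170.4  82.3] grasp [602.1 170.4 101.3] w -0.1 gf 1.1
[[-1.   -0.01  0.01]
 [-0.01  1.   -0.  ]
 [-0.01 -0.   -1.  ]]
scene drawer_front [622. 167. 108.] 0.55 [340. 293.]
scene cabinet [718. 238.   2.] 0.74 [324. 340.]
scene cabinet [478. 531.  -3.] 0.42 [440. 383.]
side drawer_front [615. 169. 104.] 0.86 [277. 216.]
side drawer_front [ 421. -181.   56.] 0.59 [313. 303.]
side drawer_front [706. 168.  65.] 0.16 [299. 218.]
side cabinet [721. 238.   0.] 0.92 [289. 227.]
```

```bash
python3 -m crank '[[3,0,0,0,0,0,-1],[6,0,0,0,0,0,-1],[9,0,0,0,0,0,-1],[9,0,0,0,0,0,-1]]'
python3 -m crank '[[2,0,0,0,0,0,-1],[4,0,0,0,0,0,-1],[4,0,0,0,0,0,-1]]'
```

```text
t: 33.28
position: [612.9, 171.3, 82.6]
eef_rot: [0.008, -0.005, 1.0, -0.0]
contact_force: [0.0, 0.4, 0.5]
width: -0.0
gripper_force: 0.0
t: 33.53
position: [613.7, 171.3, 82.3]
eef_rot: [0.005, -0.006, 1.0, -0.001]
contact_force: [-7.4, 0.6, 5.9]
width: 0.0
gripper_force: 3.7
```

```bash
python3 -m crank '[[3,0,0,0,0,0,-1],[5,0,0,0,0,0,-1],[5,0,0,0,0,0,-1]]'
python3 -m crank '[[-30,0,0,0,0,0,-1],[-60,0,0,0,0,0,-1],[-60,0,35,0,0,0,-1],[-60,0,75,0,0,0,-1],[-60,0,115,0,0,0,-1],[-60,-40,140,0,0,0,-1],[-60,-70,140,0,0,0,-1],[-60,-70,140,0,0,0,-1]]'
python3 - <<'E'
from h import *
a=shot('scene','s5')[:,:,::-1];b=shot('side','d5')[:,:,::-1]
f=lambda i,x,y,w,h:cv2.resize(i[y:y+h,x:x+w],(400,300),interpolation=2)
cv2.imwrite('pics/c5.png',np.vstack([np.hstack([f(a,290,240,120,90),f(b,225,175,120,90)]),np.hstack([f(a,260,160,120,90),f(b,280,240,120,90)])]))
pl('drawer_front','scene');pl('drawer_front','side');pl('dipper','side');pl('dipper_mouth','side')
E
```

```text
t: 33.78
position: [613.8, 171.3, 81.9]
eef_rot: [0.001, -0.007, 1.0, -0.002]
contact_force: [-21.4, -0.1, 15.9]
width: -0.3
gripper_force: 11.1
t: 34.45
position: [561.9, 93.9, 224.9]
eef_rot: [0.009, -0.002, 1.0, -0.002]
contact_force: [0.2, -0.9, -0.7]
width: -0.1
gripper_force: 0.0
side drawer_front [625. 165. 104.] 0.55 [280. 215.]
side dipper [ 349. -657.    0.] 0.75 [480. 463.]
side dipper [ 530. -180.    1.] 0.57 [342. 301.]
side dipper_mouth [ 342. -658.   58.] 0.78 [485. 444.]
side dipper_mouth [ 531. -178.   63.] 0.68 [343. 281.]
side dipper_mouth [625. 166. 105.] 0.19 [280. 215.]
```

View pics/c5.png

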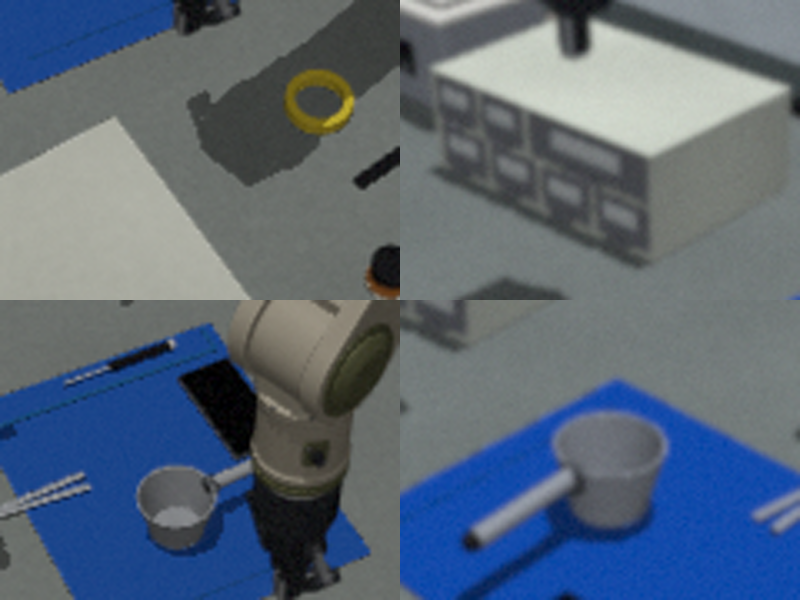

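The drawer is flush with its neighbours (hard stop at 21 N), the dipper stands upright and empty on the mat, and the arm is clear.

```bash
python3 -c "from rig import *;print(sign_off())"
```

```text
the job is handed in; nothing more can be done
None
```

The job is handed in with no verdict returned: all five studs were seen in the wide drawer before I pushed it home against its stop, where it looks flush with its neighbours; the empty dipper stands upright on the mat, and nothing else was deliberately touched.

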